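# Set the rule on the trimmer stop, then unlatch the blade arm and hold it up

## Robot

A 7-joint arm with a two-finger parallel gripper is mounted at the origin on the work surface. World frame = base frame: x ahead of the robot, y to its left, z up, the work surface at z = 0. Lengths are in m, angles in rad, forces in N, time in s.
With the tool pointing down it reaches from about 0.425 to 0.8 m from the base axis. Payload 8.3 kg.
Tool frame: the origin (TCP) lies midway between the tips of the shut fingers; the grasp point (between the pads) lies 19 mm behind it (robot.pinch_z is the distance from the TCP to the grasp point, in m); z points along the fingers, y is the line along which they close (so a half turn about z gives the same grasp; the last joint's range is limited). The gripper opens to 85 mm and grips with 20 to 120 N. Pads are 22 mm wide; open, the fingers measure 114 mm over their backs; the gripper's body (76 mm by 85 mm) begins 54 mm behind the grasp point. The pads swing forward as they close: fully open they stand 13 mm farther back than shut.
Start: joints at [1.266, 0.383, 0.016, 1.37, -0.006, 1.388, -0.046], TCP at [0.15, -0.607, 0.231] pointing down, gripper open.
Joint ranges: [-2.95, 2.95], [-0.25, 2.06], [-1.52, 1.56], [0.18, 2.33], [-1.44, 4.58], [0.02, 2.06], [-3.01, 3.01]. Speed limits (rad/s): [2.39, 2.39, 3.01, 3.01, 3.14, 3.14, 3.14].

## Interface

Orientations are given as a unit quaternion [w, x, y, z].
In Python, from rig import robot gives the robot as it stands. The module is installed in compiled form; this text tells all that it offers.
- The arm moves only by the tool arm_command, never from a script. Its argument "increments" is one flat list of numbers, 7 for each row, row after row: the shift along the world's x, y, z as a fraction of full scale, then the turn, a rotation vector about the world's x, y, z as a fraction of full scale, then the opening, from 0 (shut) to 1 (fully open). A call has 1 to 12 rows; each row is the pose to reach, as a shift and turn from the pose commanded when the call began, turning the shorter way round; what a row does not reach only later rows make up. Full scale, the value 1, is 0.2 m for a shift and 180 degrees for a turn. A row lasts 1/8 s, in which the tool goes at most 62.5 mm and 10.7 degrees, less where a joint would pass 70% of its speed; a pose out of reach is approached as far as the arm can. A call with a number of a shift or a turn outside -1 to 1 is refused whole. A call with a gripper value outside its range is refused whole. The fingers move at their own pace and stop on an object; the grip force is fixed at half the most. Time passes only in rows, so rows that repeat a pose let the fingers close. It gives the time, the measured TCP pose, the force, the opening and the grip force at its end, in the units of the state.
- robot.get_state(): the state, without advancing time (a new reading comes with each control period).
- robot.read_camera(name): name is "side" or "top"; returns the picture (480x640x3 uint8, red, green, blue); there is no depth.
- robot.get_calibration(name): a dict with "fx", "fy", "cx", "cy" (pixels), "extrinsics" (4x4, takes a point from world to camera coordinates). Camera axes: x right, y up, looking along -z (the intrinsics and any distortion apply to the point x, -y, -z); pixel columns grow to the right and rows downward; lengths in m; the calibration is good to about 2 mm. A picture is of the moment at which its call begins. get_calibration takes no time and is no camera call.
- robot.close_job(): hands the job in; it is judged then, once.
The state is a dict: "t": time; "joint_positions": joint angles; "joint_vel": joint speeds; "effort": joint torques, N m; "eef_pos": TCP position; "tcp_rot": TCP orientation; "ft_force": force on the tool from outside, world axes, zero at the start; "torque": the same for the moment, N m; "gripper_width": opening from 0.0 (shut) to 1.0 (fully open); "finger_force": force on a finger pad.
Only numpy, scipy, OpenCV 4.12 (cv2) and the standard library are available. Lean on these libraries where they do the work, as an engineer would, in place of code of your own. Each camera call takes 0.05 s, during which the arm holds its last target. There are 200 camera calls.

## Task

Get the paper trimmer ready for a narrower cut: first lay the straightedge flat on the trimmer bed, flush along the back stop and roughly centred on it, and let go of it. Then draw the latch on the blade arm sideways against its spring, away from the bed, until it is off the ball stud, lift the blade arm and keep holding it up with its handle end at least 12 cm above the bed; the program finishes while the gripper is still holding the arm raised. The straightedge must still lie flush at the end, and the other things on the desk and on the trimmer stay where they are.

Things in the scene. Friction and masses are not known exactly. Their poses are not given: they have to be found in the camera images.
- trimmer: Desktop paper trimmer, fixed, at varying place and yaw. Origin on the desk under the bed; y along the blade, x across the bed from back stop to blade, z up. Grey bed: x -100 to 75 mm, y -160 to 160 mm, top at z = 25 mm. The blade arm lies along x = 85 mm beside the bed: hinge at the +y end between two cheeks (top z = 65 mm), black handle at the -y end.
- stop_face (a point): Middle of the back stop's inner face, at bed height (trimmer x = -90, y = 0, z = 25 mm). The stop is a dark steel strip on the bed's -x edge, 300 mm long (along y), 10 mm wide, 8 mm high above the bed.
- stud (a point): Top of the steel ball stud that the latch hooks on: head 24 mm across, 47 mm above the desk, on the sill beside the arm at trimmer x = 115, y = -130 mm.
- rule: Straightedge: aluminium strip 220 (its x) x 40 (y) x 6 mm with a black grip block midway on top, 80 (x) x 14 (y) mm, 6 to 36 mm above the underside. About 0.2 kg. Origin: centre of underside, z up. Starts flat on the desk, left or right of the trimmer. Flush on the stop its origin is at trimmer x = -70, z = 25 mm, its x parallel to the trimmer's y, either way round.
- blade_arm: Blade arm: dark steel bar 14 wide x 20 mm high, about 0.5 kg. Origin on the hinge axis (trimmer 85, 150, 50 mm; axis parallel to trimmer x). Arm down: axes as the trimmer's, bar along its -y, bar top at its z = 0. Swings up 0 to 1.1 rad about the trimmer's -x, handle end rising; falls back if let go (2 to 5 N up at the latch tab carries it). Latch home: it rises only some 3 mm.
- handle_end (a point): End of the blade arm's black handle (26 mm wide, 22 mm high), centre of its end face: 388 mm along -y from the hinge axis and 6 mm below it in the arm's frame. Arm down: 44 mm above the desk, 19 mm above the bed.
- latch_tab (a point): Centre of the top of the latch's upright steel tab on top of the blade arm, 280 mm from the hinge axis. Tab 14 mm thick (trimmer x), 26 mm wide (y), 42 mm tall; arm down, this point is 97 mm above the desk. The 5 mm plate under the tab (51 to 56 mm above the desk) reaches over the stud. The tab slides with the latch.
- latch (a joint): Latch travel in m along trimmer +x (away from the bed, square to the arm): 0 home, nose hooked under the stud's head; 0.018 end stop. Spring pushes back 3.3 N at 0, 7.3 N at 0.018; it returns when let go. The nose is clear from about 0.008; draw it 0.012 or more to be sure, and lift the arm by the same tab while it is drawn.
- stapler: Bystander: black desk stapler 135 x 34 x 55 mm, on the other side of the trimmer from the straightedge; origin at its underside.
- eraser: Bystander: white eraser 45 x 20 x 12 mm lying on the trimmer bed between the stop and the blade; origin at its underside.
- pen_cup: Bystander: green glass pen cup, 80 mm across, 100 mm high, pens up to 160 mm, beyond the trimmer; origin at its underside.
- mug: Bystander: white mug, 80 mm across, 92 mm high; origin at its underside.
- orange_center (a point): Bystander: an orange, 72 mm across; its centre.
- tape_dispenser: Bystander: black tape dispenser 140 x 50 x 75 mm, beyond the trimmer; origin at its underside.
- card_stack: Bystander: stack of cards 150 x 100 x 22 mm at the right; origin at its underside.
Not all that is in view belongs to the job. Of the things that look like the rule, the middle-sized one is meant.

How it is judged:
By the outcome, as a careful person would: the job done as asked, in the order asked, and still so for the second after the job is handed in, while the arm keeps its last pose, push and grip.
It also fails if it takes over 48 s, if anything falls off the work surface, if the arm or the gripper's body presses on something with over 40 N, if the wrist force passes 120 N, or if a joint passes its speed limit or range.

## Working session

There is one attempt and no reset: what is moved stays moved. The work goes in short steps, Python scripts to look and compute and a tool call to move; the robot and the scene stay as the last step left them, time stands still between calls to the robot, and variables do not carry over. Pictures are saved under pics/ and viewed, at most 10 in all, crops included, and the job is handed in when it is done.

Besides the shell and the picture viewer there is one more tool, called after "Emit:" as name(argument=value, ...), one argument or row to a line, values as JSON. arm_command: Moves the arm, as the interface text tells. Shift numbers are shares of 0.2 m and turn numbers shares of 180 degrees, none past 1 either way. Its arguments: {"type":"object","properties":{"increments":{"type":"array"}},"required":["increments"]}

```bash
mkdir -p pics; cat > h.py <<'E'
import numpy as np, cv2
from rig import robot
def snap(n,f):
    im=robot.read_camera(n); cv2.imwrite(f,im[:,:,::-1]); return im
def ray(n,u,v):
    c=robot.get_calibration(n);E=np.array(c["extrinsics"]);R=E[:3,:3];t=E[:3,3]
    d=np.array([(u-c["cx"])/c["fx"],-(v-c["cy"])/c["fy"],-1.]);return -R.T@t,R.T@d
def onz(n,u,v,z):
    o,d=ray(n,u,v);return o+d*(z-o[2])/d[2]
def proj(n,p):
    c=robot.get_calibration(n);E=np.array(c["extrinsics"]);q=E[:3,:3]@np.array(p)+E[:3,3]
    return np.array([c["cx"]+c["fx"]*q[0]/-q[2],c["cy"]+c["fy"]*q[1]/q[2]])
E
python3 - <<'E'
from h import *
snap("top","pics/top0.png");snap("side","pics/side0.png")
for n in("top","side"):print(robot.get_calibration(n))
s=robot.get_state();print(s)
E
```

```text
{'fx': 490.93386472139133, 'fy': 490.93386472139133, 'cx': 324.0937592889548, 'cy': 239.30012708497335, 'extrinsics': array([[-0.00279679, -0.99998471,  0.00477018, -0.09759204],
       [ 0.99459261, -0.00228642,  0.10382829, -0.49459504],
       [-0.10381579,  0.00503477,  0.9945838 , -1.26323802],
       [ 0.        ,  0.        ,  0.        ,  1.        ]])}
{'fx': 506.70121482845036, 'fy': 506.70121482845036, 'cx': 317.8996870202872, 'cy': 233.96439436073013, 'extrinsics': array([[-0.98110273, -0.19301424, -0.01352531,  0.47700596],
       [ 0.13721032, -0.74332611,  0.65470576, -0.18596359],
       [-0.13642125,  0.64047779,  0.75576282, -1.07788777],
       [ 0.        ,  0.        ,  0.        ,  1.        ]])}
{'t': 0.1, 'joint_positions': array([ 1.2661387 ,  0.38413977,  0.01636228,  1.37108145, -0.00633733,
        1.38821385, -0.04646522]), 'joint_vel': array([-0.00148745, -0.00065109, -0.00064377, -0.00309042, -0.00039247,
       -0.0018207 ,  0.00107249]), 'effort': array([ 3.52946859e-03, -6.29130363e+01,  8.47684890e-01, -3.72756386e+01,
        1.67990924e-02,  1.04195351e-02,  2.43595258e-05]), 'eef_pos': array([ 0.14957322, -0.60635015,  0.23037301]), 'tcp_rot': array([-8.91852638e-04,  9.92696435e-01,  1.20635741e-01, -1.00910206e-04]), 'ft_force': array([0.47553127, 0.1628235 , 0.30098793]), 'torque': array([-0.07809621,  0.01030023,  0.05955871]), 'finger_force': 0.0, 'gripper_width': 1.000499445351634}
```

View pics/top0.png

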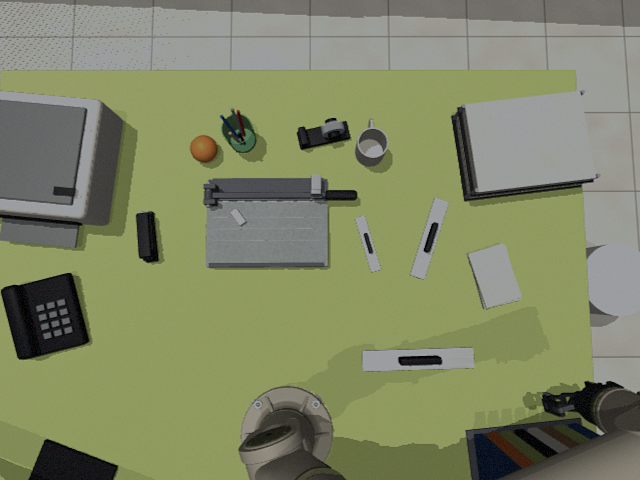

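View pics/side0.png

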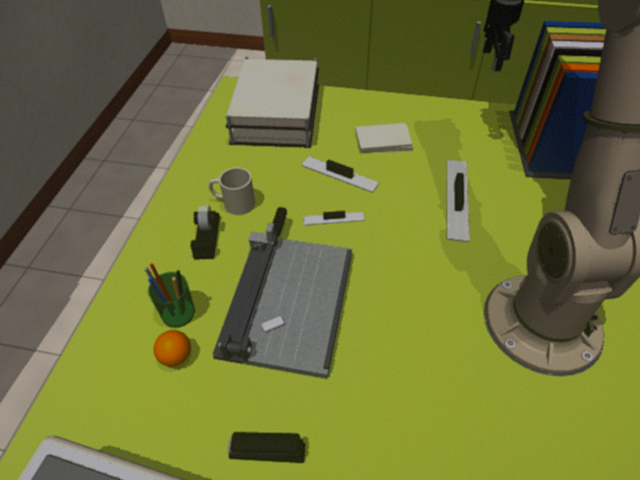

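The top view shows three straightedges: small at (368,244), middle at (429,238) and large at (418,359). The middle one is the rule. The trimmer bed spans about (207–328, 200–267), with the stop on the near edge at row 265, the hinge at (210,193), the latch tab at (316,187) and the handle at (342,195). The side view agrees.

```bash
cat > m.py <<'E'
from h import *
im=cv2.imread("pics/top0.png");hsv=cv2.cvtColor(im,cv2.COLOR_BGR2HSV)
# rule: low saturation in window
def blob(x0,y0,x1,y1,mask,name):
    m=np.zeros(mask.shape,np.uint8);m[y0:y1,x0:x1]=mask[y0:y1,x0:x1]*255
    c=max(cv2.findContours(m,0,2)[0],key=cv2.contourArea);r=cv2.minAreaRect(c);return cv2.boxPoints(r)
notgreen=(hsv[...,1]<110)
for nm,w,z in(("rule",(405,190,455,285),.006),("small",(350,210,385,278),.006),("large",(355,340,480,378),.006)):
    b=blob(*w,notgreen,nm);P=np.array([onz("top",u,v,z)[:2] for u,v in b])
    L=[np.linalg.norm(P[1]-P[0]),np.linalg.norm(P[2]-P[1])];i=np.argmax(L);d=(P[i+1]-P[i])/L[i]
    print(nm,P.mean(0).round(4),np.round(L,4),"yaw",np.degrees(np.arctan2(d[1],d[0])).round(1))
blk=(hsv[...,2]<70)
b=blob(405,190,455,285,blk,"grip");P=np.array([onz("top",u,v,.036)[:2] for u,v in b]);print("grip",P.mean(0),np.linalg.norm(P[1]-P[0]),np.linalg.norm(P[2]-P[1]))
E
python3 m.py; python3 - <<'E'
from h import *
a=cv2.imread("pics/top0.png")
c1=cv2.resize(a[170:280,195:365],None,fx=4,fy=4,interpolation=cv2.INTER_CUBIC)
c2=cv2.resize(a[180:290,400:460],None,fx=2,fy=2,interpolation=cv2.INTER_CUBIC)
o=np.zeros((440,800,3),np.uint8);o[:,:680]=c1;o[:220,680:800]=c2
cv2.imwrite("pics/crop1.png",o)
E
```

```text
rule [ 0.5032 -0.3806] [0.1323 0.2527] yaw 178.3
small [ 0.4855 -0.2133] [0.0913 0.1795] yaw 179.1
large [ 0.1841 -0.34  ] [0.3244 0.0946] yaw -90.2
grip [ 0.49842481 -0.37639184] 0.08189621114789092 0.015643078155464285
```

View pics/crop1.png

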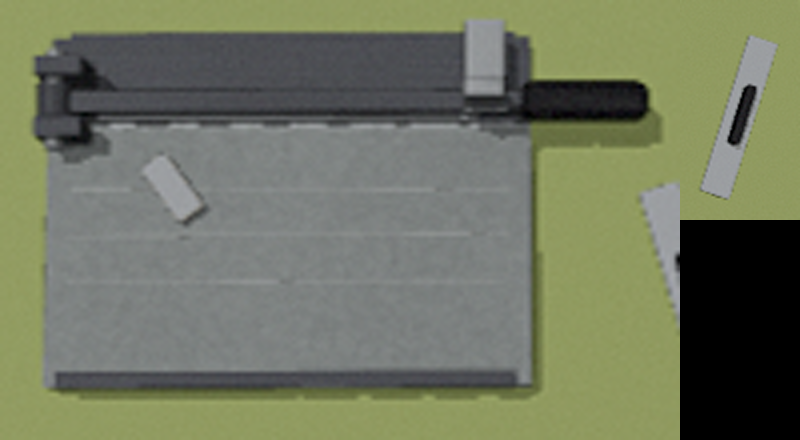

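The crop shows the middle rule with its black grip, plus the stop strip. The stop's inner edge runs from about (209,263.3) to (324.3,263), and the eraser sits at (238,217). The latch tab is at (316,184) and the handle's end at (357,195).

```bash
cat > m2.py <<'E'
from h import *
exec(open("m.py").read().split("# rule")[1].split("notgreen")[0].partition("\n")[2])
im=cv2.imread("pics/top0.png");hsv=cv2.cvtColor(im,cv2.COLOR_BGR2HSV)
print("sat desk",hsv[230,400],"rule",hsv[215,436],"bed",hsv[250,260],"stop",hsv[265,260])
ng=hsv[...,1]<60
for nm,w,z in(("rule",(405,190,455,285),.006),("bed",(200,170,335,275),.025)):
    b=blob(*w,ng,nm);print(b.round(1).tolist());P=np.array([onz("top",u,v,z)[:2] for u,v in b])
    L=[np.linalg.norm(P[1]-P[0]),np.linalg.norm(P[2]-P[1])];i=np.argmax(L);d=(P[i+1]-P[i])/L[i]
    print(nm,P.mean(0).round(4),np.round(L,4),"yaw",np.degrees(np.arctan2(d[1],d[0])).round(1))
b=blob(405,190,455,285,hsv[...,2]<70,"g");P=np.array([onz("top",u,v,.036)[:2] for u,v in b]);d=P-P[0];L=np.linalg.norm(d,axis=1);print("grip",P.mean(0),P.round(3).tolist())
# stop inner edge: subpixel dark transition by column
g=cv2.cvtColor(im,cv2.COLOR_BGR2GRAY).astype(float)
cols=np.arange(214,321);rows=[]
for c in cols:
    s=g[258:267,c];k=np.argmin(np.diff(s)[:7]);hi,lo=s[0:3].mean(),s[k+1:k+3].min();m=(hi+lo)/2
    j=np.where(s<m)[0][0];rows.append(258+j-1+(s[j-1]-m)/(s[j-1]-s[j]))
p=np.polyfit(cols,rows,1);print("edge fit",p,np.std(rows-np.polyval(p,cols)))
A,B=[onz("top",u,np.polyval(p,u),.033)[:2] for u in(209,324.3)]
print("edge",A,B,np.linalg.norm(A-B))
e=(A-B)/np.linalg.norm(A-B);print("yaw",np.degrees(np.arctan2(-e[0],e[1])))
n=np.array([e[1],-e[0]]);S=(A+B)/2;O=S+.09*n;print("origin",O)
T=lambda x,y,z:np.r_[O+x*n+y*e,z]
for nm,q in dict(stopL=(-.09,.15,.033),stopR=(-.09,-.15,.033),bedFR=(-.1,-.16,.025),bedFL=(-.1,.16,.025),tab=(.085,-.13,.097),handle=(.085,-.238,.044),hinge=(.085,.15,.065),rulegoal=(-.07,0,.025)).items():
    w=T(*q);print(nm,w.round(4),proj("top",w).round(1),proj("side",w).round(1))
E
python3 m2.py
```

```text
sat desk [ 35  94 155] rule [105  10 160] bed [ 90   8 131] stop [110  19  82]
[[409.20001220703125, 274.6000061035156], [433.79998779296875, 196.60000610351562], [448.8999938964844, 201.39999389648438], [424.29998779296875, 279.3999938964844]]
rule [ 0.5001 -0.3795] [0.2212 0.0425] yaw -18.7
[[203.0, 266.0], [203.0, 175.0], [334.0, 175.0], [334.0, 266.0]]
bed [0.5458 0.0475] [0.2422 0.3487] yaw -90.1
grip [ 0.49842481 -0.37639184] [[0.462, -0.355], [0.54, -0.383], [0.534, -0.398], [0.457, -0.37]]
edge fit [-5.58910767e-03  2.63795034e+02] 0.08707001868080569
edge [0.43341644 0.20012567] [ 0.43433586 -0.09918694] 0.299314017526899
yaw 0.17600040056110652
origin [0.52387573 0.05074583]
stopL [0.4334 0.2005 0.033 ] [208.9 262.6] [324.4 364.8]
stopR [ 0.4343 -0.0995  0.033 ] [324.4 262. ] [347.9 247.2]
bedFR [ 0.4244 -0.1096  0.025 ] [328.3 266. ] [352.7 246.7]
bedFL [0.4234 0.2104 0.025 ] [205.7 266.7] [328.6 372.2]
tab [ 0.6093 -0.079   0.097 ] [316.2 190.8] [270.3 225.1]
handle [ 0.6096 -0.187   0.044 ] [357.7 194.7] [283.1 207.4]
hinge [0.6084 0.201  0.065 ] [207.3 193.8] [235.6 341.9]
rulegoal [0.4539 0.0505 0.025 ] [267.1 254.8] [328.  301.4]
```

Emit:
arm_command(
  increments=[0.5, 0.33, 0, 0, 0, -0.06, 1, 1, 0.65, -0.1, 0, 0, -0.12, 1, 1, 0.65, -0.1, 0, 0, -0.184, 1, 1, 0.65, -0.1, 0, 0, -0.184, 1, 1, 0.65, -0.1, 0, 0, -0.184, 1, 1, 0.65, -0.1, 0, 0, -0.184, 1],
)

```text
t: 0.85
eef_pos: [0.3495, -0.4767, 0.2109]
tcp_rot: [-0.0, 0.986, -0.167, -0.0]
ft_force: [-0.3, -1.1, -0.3]
gripper_width: 0.998
finger_force: 0.0
```

Emit:
arm_command(
  increments=[0.375, 0.25, -0.2, 0, 0, 0, 1, 0.75, 0.5, -0.4, 0, 0, 0, 1, 0.75, 0.5, -0.4, 0, 0, 0, 1, 0.75, 0.5, -0.4, 0, 0, 0, 1, 0.75, 0.5, -0.4, 0, 0, 0, 1],
)

```text
t: 1.48
eef_pos: [0.4987, -0.3779, 0.1308]
tcp_rot: [0.0, 0.986, -0.168, -0.001]
ft_force: [-0.4, -0.5, 0.4]
gripper_width: 1.002
finger_force: 0.0
```

```bash
python3 - <<'E'
from h import *
a=snap("side","pics/s1.png");b=snap("top","pics/t1.png")
print(proj("side",[.4987,-.3779,.036]),proj("top",[.4987,-.3779,.036]))
o=np.hstack([cv2.resize(a[100:240,270:410],(400,400)),cv2.resize(b[170:310,360:500],(400,400))])
cv2.imwrite("pics/c1.png",o[:,:,::-1])
E
```

```text
[340.31004747 164.35538967] [431.03973344 236.99697585]
```

View pics/c1.png

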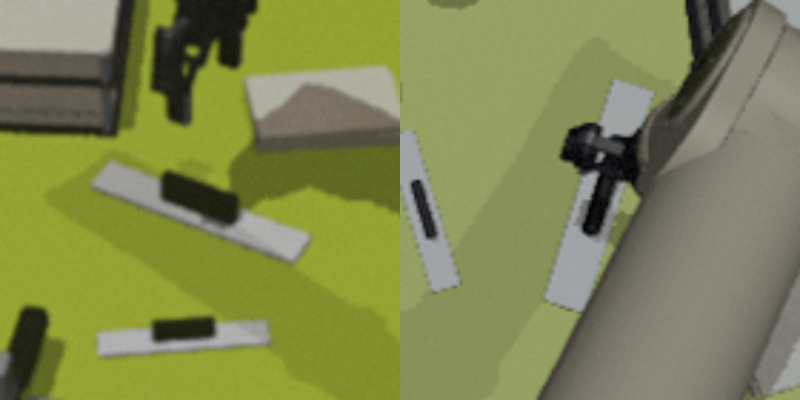

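The crop shows the open gripper over the middle rule. The grip in the side view is at about (340,167), against a prediction of (340,164). I'll descend and close.

Emit:
arm_command(
  increments=[0, 0, -0.2, 0, 0, 0, 1, 0, 0, -0.4, 0, 0, 0, 1, 0, 0, -0.55, 0, 0, 0, 1, 0, 0, -0.6, 0, 0, 0, 1, 0, 0, -0.6, 0, 0, 0, 1, 0, 0, -0.6, 0, 0, 0, 0, 0, 0, -0.6, 0, 0, 0, 0, 0, 0, -0.6, 0, 0, 0, 0, 0, 0, -0.6, 0, 0, 0, 0, 0, 0, -0.6, 0, 0, 0, 0, 0, 0, -0.6, 0, 0, 0, 0],
)

```text
t: 2.95
eef_pos: [0.5001, -0.3769, 0.0118]
tcp_rot: [0.0, 0.986, -0.167, 0.0]
ft_force: [0.2, 0.4, 5.5]
gripper_width: 0.15
finger_force: 59.5
```

Emit:
arm_command(
  increments=[0, 0, 0.2, 0, 0, 0, 0, 0, 0, 0.45, 0, 0, 0, 0, 0, 0.1, 0.6, 0, 0, 0.05, 0, 0, 0.3, 0.6, 0, 0, 0.1, 0, 0, 0.5, 0.6, 0, 0, 0.15, 0, 0, 0.7, 0.6, 0, 0, 0.2, 0, 0, 0.9, 0.6, 0, 0, 0.25, 0, 0, 1, 0.6, 0, 0, 0.304, 0, 0, 1, 0.6, 0, 0, 0.304, 0, 0, 1, 0.6, 0, 0, 0.304, 0],
)

```text
t: 4.2
eef_pos: [0.4993, -0.178, 0.1309]
tcp_rot: [0.0, 0.953, 0.302, -0.0]
ft_force: [0.2, -1.1, -2.7]
gripper_width: 0.152
finger_force: 58.7
```

Emit:
arm_command(
  increments=[0, 0.2, 0, 0, 0, 0.05, 0, -0.05, 0.4, 0, 0, 0, 0.1, 0, -0.1, 0.6, 0, 0, 0, 0.15, 0, -0.15, 0.8, 0, 0, 0, 0.2, 0, -0.18, 1, 0, 0, 0, 0.25, 0, -0.18, 1, 0, 0, 0, 0.304, 0, -0.18, 1, 0, 0, 0, 0.304, 0, -0.18, 1, 0, 0, 0, 0.304, 0, -0.18, 1, 0, 0, 0, 0.304, 0],
)

```text
t: 5.32
eef_pos: [0.4638, 0.0223, 0.1312]
tcp_rot: [-0.0, 0.708, 0.707, -0.0]
ft_force: [1.2, -0.9, -2.2]
gripper_width: 0.146
finger_force: 58.8
```

```bash
python3 - <<'E'
from h import *
s=robot.get_state();print(s["eef_pos"],s["tcp_rot"])
b=snap("top","pics/t2.png");a=snap("side","pics/s2.png")
z=.1254
for y in(.11,-.11):
  print(proj("top",[.4638,.0223+y,z]),proj("side",[.4638,.0223+y,z]))
o=np.hstack([cv2.resize(a[200:340,250:390],(400,400)),cv2.resize(b[190:310,220:340],(400,400))])
cv2.imwrite("pics/c2.png",o[:,:,::-1])
E
```

```text
[0.46381707 0.02232719 0.13116037] [-1.14287236e-04  7.07550850e-01  7.06662420e-01 -7.34676070e-05]
[228.643624   247.82126526] [315.12744988 306.97652221]
[319.71324577 247.60529125] [334.99648103 222.49154845]
```

View pics/c2.png

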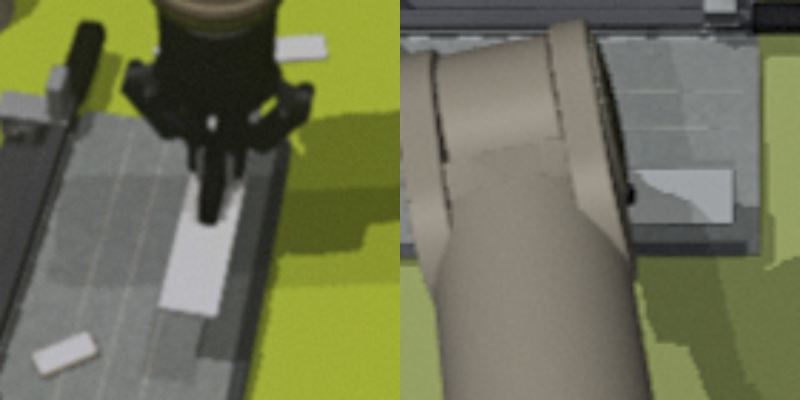

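The top view shows the rule's right end at (319.9, 240.7–256.9), about 2 mm nearer the stop than the TCP and parallel to it. I'll lower it about 3 mm clear of the stop.

Emit:
arm_command(
  increments=[-0.02, 0.14, 0, 0, 0, 0, 0, -0.02, 0.14, -0.15, 0, 0, 0, 0, -0.02, 0.14, -0.3, 0, 0, 0, 0, -0.02, 0.14, -0.4, 0, 0, 0, 0, -0.02, 0.14, -0.44, 0, 0, 0, 0, -0.02, 0.14, -0.46, 0, 0, 0, 0, -0.02, 0.14, -0.46, 0, 0, 0, 0, -0.02, 0.14, -0.46, 0, 0, 0, 0],
)

```text
t: 6.42
eef_pos: [0.4603, 0.0513, 0.04]
tcp_rot: [0.0, 0.706, 0.708, 0.0]
ft_force: [0.7, 1.1, -1.8]
gripper_width: 0.152
finger_force: 58.9
```

Emit:
arm_command(
  increments=[0, 0, -0.005, 0, 0, 0, 0, 0, 0, -0.01, 0, 0, 0, 0, 0, 0, -0.01, 0, 0, 0, 0],
)

```text
t: 6.8
eef_pos: [0.4596, 0.0512, 0.0373]
tcp_rot: [-0.0, 0.706, 0.708, -0.0]
ft_force: [0.6, -0.4, -2.2]
gripper_width: 0.149
finger_force: 58.9
```

Emit:
arm_command(
  increments=[0, 0, -0.005, 0, 0, 0, 0, 0, 0, -0.005, 0, 0, 0, 0],
)

```text
t: 7.05
eef_pos: [0.4598, 0.0512, 0.0367]
tcp_rot: [0.0, 0.706, 0.708, -0.0]
ft_force: [-2.7, -0.8, 6.0]
gripper_width: 0.148
finger_force: 59.9
```

Emit:
arm_command(
  increments=[-0.005, 0, 0, 0, 0, 0, 0, -0.01, 0, 0, 0, 0, 0, 0, -0.01, 0, 0, 0, 0, 0, 0],
)

```text
t: 7.42
eef_pos: [0.4586, 0.0513, 0.0368]
tcp_rot: [0.001, 0.706, 0.708, 0.001]
ft_force: [2.8, -0.0, 3.0]
gripper_width: 0.154
finger_force: 59.6
```

Emit:
arm_command(
  increments=[-0.005, 0, 0, 0, 0, 0, 0, -0.01, 0, 0, 0, 0, 0, 0, -0.01, 0, 0, 0, 0, 0, 0],
)

```text
t: 7.8
eef_pos: [0.4564, 0.0513, 0.0368]
tcp_rot: [0.0, 0.706, 0.708, 0.001]
ft_force: [4.5, -0.5, 5.8]
gripper_width: 0.153
finger_force: 59.9
```

Emit:
arm_command(
  increments=[-0.005, 0, 0, 0, 0, 0, 0, -0.005, 0, 0, 0, 0, 0, 0],
)

```text
t: 8.05
eef_pos: [0.4558, 0.0513, 0.0368]
tcp_rot: [0.001, 0.706, 0.708, 0.001]
ft_force: [6.7, 0.2, 3.9]
gripper_width: 0.151
finger_force: 59.8
```

Emit:
arm_command(
  increments=[-0.005, 0, 0, 0, 0, 0, 0, -0.005, 0, 0, 0, 0, 0, 0],
)

```text
t: 8.3
eef_pos: [0.4558, 0.0512, 0.0369]
tcp_rot: [0.001, 0.706, 0.708, 0.002]
ft_force: [10.5, 0.0, 0.5]
gripper_width: 0.15
finger_force: 59.3
```

Emit:
arm_command(
  increments=[-0.005, 0, 0, 0, 0, 0, 0, -0.005, 0, 0, 0, 0, 0, 0],
)

```text
t: 8.55
eef_pos: [0.4557, 0.0513, 0.037]
tcp_rot: [0.002, 0.706, 0.708, 0.003]
ft_force: [13.8, 0.7, -5.7]
gripper_width: 0.152
finger_force: 58.9
```

Emit:
arm_command(
  increments=[0, 0, 0, 0, 0, 0, 0.5, 0, 0, 0, 0, 0, 0, 0.5, 0, 0, 0, 0, 0, 0, 0.5, 0, 0, 0, 0, 0, 0, 0.5, 0, 0, 0.2, 0, 0, 0, 0.5, 0, 0, 0.4, 0, 0, 0, 0.5, 0, 0, 0.7, 0, 0, 0, 0.5, 0, 0, 0.7, 0, 0, 0, 0.5],
)

```text
t: 9.55
eef_pos: [0.4553, 0.0518, 0.1808]
tcp_rot: [0.003, 0.706, 0.708, 0.003]
ft_force: [-0.3, -0.4, -0.1]
gripper_width: 0.501
finger_force: 0.0
```

Emit:
arm_command(
  increments=[0.2, -0.17, 0, 0, 0, 0, 0.5, 0.4, -0.34, 0, 0, 0, 0, 0.5, 0.6, -0.5, 0, 0, 0, 0, 0.5, 0.77, -0.65, 0, 0, 0, 0, 0.5, 0.77, -0.65, 0, 0, 0, 0, 0.5, 0.77, -0.65, 0, 0, 0, 0, 0.5],
)

```text
t: 10.3
eef_pos: [0.606, -0.078, 0.1751]
tcp_rot: [-0.001, 0.706, 0.708, -0.0]
ft_force: [-0.1, 0.7, -0.8]
gripper_width: 0.504
finger_force: 0.0
```

```bash
python3 - <<'E'
from h import *
s=robot.get_state();print(s["eef_pos"],s["tcp_rot"])
b=snap("top","pics/t3.png");a=snap("side","pics/s3.png")
for x in(-.007,.007):
 for y in(-.013,.013):print(proj("side",[.6093+x,-.079+y,.097]).round(1),proj("top",[.6093+x,-.079+y,.097]).round(1))
print(proj("side",s["eef_pos"]))
o=np.hstack([cv2.resize(a[170:380,220:360],(400,600)),cv2.resize(b[170:290,200:360],(400,300)).repeat(1,0)[:300] if 0 else np.vstack([cv2.resize(b[170:290,200:360],(400,300)),cv2.resize(a[205:265,235:315],(400,300),interpolation=cv2.INTER_CUBIC)])])
cv2.imwrite("pics/c3.png",o[:,:,::-1])
E
```

```text
[ 0.60602754 -0.07804317  0.17508161] [-1.14359882e-03  7.05823836e-01  7.08386388e-01 -3.60499829e-04]
[274.8 221.3] [321.4 193.5]
[271.9 229.8] [311.  193.5]
[268.8 220.5] [321.4 188. ]
[265.8 229. ] [311. 188.]
[268.61534558 201.14944229]
```

View pics/c3.png

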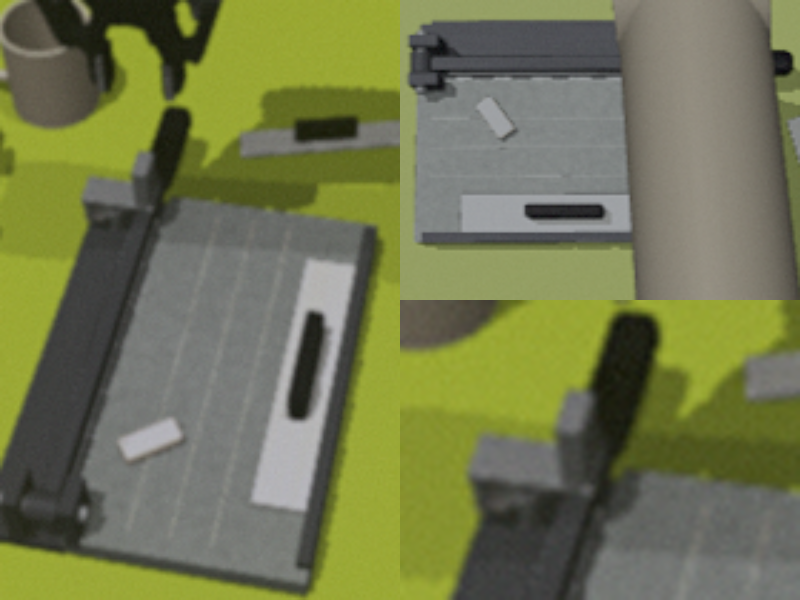

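The crops show the rule lying flush along the stop, with the eraser unmoved. The tab's top in the side view spans about (266.6–274.6, 223–227), matching the prediction. I'll descend onto the tab and close.

Emit:
arm_command(
  increments=[0.015, 0, -0.15, 0, 0, 0, 0.5, 0.015, 0, -0.3, 0, 0, 0, 0.5, 0.015, 0, -0.45, 0, 0, 0, 0.5, 0.015, 0, -0.53, 0, 0, 0, 0.5, 0.015, 0, -0.55, 0, 0, 0, 0.5, 0.015, 0, -0.55, 0, 0, 0, 0.5],
)

```text
t: 11.15
eef_pos: [0.6102, -0.0786, 0.0672]
tcp_rot: [0.0, 0.706, 0.708, 0.0]
ft_force: [0.9, -0.1, 0.1]
gripper_width: 0.502
finger_force: 0.0
```

Emit:
arm_command(
  increments=[0, 0, 0, 0, 0, 0, 0, 0, 0, 0, 0, 0, 0, 0, 0, 0, 0, 0, 0, 0, 0, 0, 0, 0, 0, 0, 0, 0],
)

```text
t: 11.65
eef_pos: [0.6109, -0.0788, 0.0676]
tcp_rot: [0.001, 0.706, 0.708, 0.001]
ft_force: [0.9, 0.6, 6.6]
gripper_width: 0.154
finger_force: 61.2
```

Emit:
arm_command(
  increments=[0.015, 0, 0, 0, 0, 0, 0, 0.03, 0, 0, 0, 0, 0, 0, 0.045, 0, 0, 0, 0, 0, 0, 0.06, 0, 0, 0, 0, 0, 0, 0.075, 0, 0, 0, 0, 0, 0, 0.075, 0, 0, 0, 0, 0, 0, 0.075, 0, 0, 0, 0, 0, 0],
)

```text
t: 12.52
eef_pos: [0.6242, -0.0788, 0.0675]
tcp_rot: [-0.0, 0.706, 0.708, -0.0]
ft_force: [-6.2, 0.0, 12.9]
gripper_width: 0.151
finger_force: 62.2
```

Emit:
arm_command(
  increments=[0.01, 0, 0, 0, 0, 0, 0, 0.01, 0, 0, 0, 0, 0, 0, 0.01, 0.004, 0.042, -0.0095, 0, 0, 0, 0.01, 0.008, 0.084, -0.0191, 0, 0, 0, 0.01, 0.008, 0.084, -0.0191, 0, 0, 0],
)

```text
t: 13.15
eef_pos: [0.6241, -0.0775, 0.0819]
tcp_rot: [0.02, 0.706, 0.708, -0.024]
ft_force: [-5.9, -0.6, -3.9]
gripper_width: 0.15
finger_force: 60.0
```

Emit:
arm_command(
  increments=[0, 0.006, 0.042, -0.0095, 0, 0, 0, 0, 0.0125, 0.083, -0.0191, 0, 0, 0, 0, 0.021, 0.124, -0.0286, 0, 0, 0, 0, 0.03, 0.165, -0.0382, 0, 0, 0, 0, 0.041, 0.206, -0.0477, 0, 0, 0, 0, 0.053, 0.246, -0.0573, 0, 0, 0, 0, 0.066, 0.286, -0.0668, 0, 0, 0, 0, 0.08, 0.325, -0.0764, 0, 0, 0, 0, 0.096, 0.364, -0.086, 0, 0, 0, 0, 0.112, 0.403, -0.0955, 0, 0, 0, 0, 0.112, 0.403, -0.0955, 0, 0, 0, 0, 0.112, 0.403, -0.0955, 0, 0, 0],
)

```text
t: 14.65
eef_pos: [0.6243, -0.0563, 0.1622]
tcp_rot: [0.125, 0.695, 0.696, -0.13]
ft_force: [-6.0, -4.0, -3.0]
gripper_width: 0.151
finger_force: 60.0
```

```bash
python3 - <<'E'
from h import *
s=robot.get_state();print(s["eef_pos"],s["ft_force"])
b=snap("top","pics/t4.png");a=snap("side","pics/s4.png")
th=.36;yh=.2008
for th in(0.32,.36):
  y=-.388*np.cos(th)-.006*np.sin(th);z=.388*np.sin(th)-.006*np.cos(th)
  print(z+.05,proj("side",[.6096,yh+y,.05+z]),proj("top",[.6096,yh+y,.05+z]))
o=np.hstack([cv2.resize(a[120:380,200:370],(392,600)),cv2.resize(b[110:290,190:400],(400,343)).__class__(0) if 0 else cv2.copyMakeBorder(cv2.resize(b[110:290,190:400],(400,343)),0,257,0,0,cv2.BORDER_CONSTANT)])
cv2.imwrite("pics/c4.png",o[:,:,::-1])
E
```

```text
[ 0.62428337 -0.05628222  0.16221344] [-6.04750949 -3.95790741 -3.02562019]
0.16635641301055903 [277.75154289 175.26487879] [354.04390258 184.63952264]
0.18106702156866727 [276.7259268  171.85220353] [352.33875016 183.29250813]
```

View pics/c4.png

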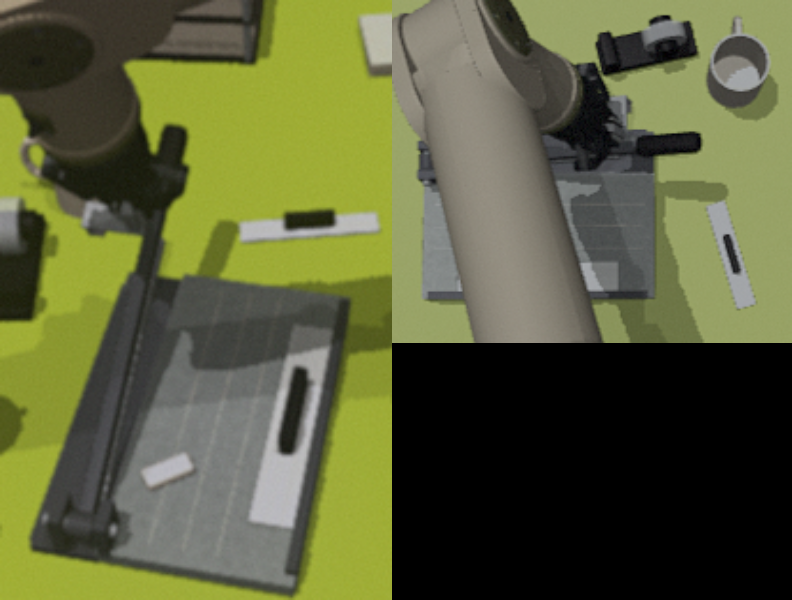

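The pictures show the blade arm raised in the gripper. Its handle end is at about side (275,176), roughly 0.17 m above the desk or 14–15 cm above the bed. The rule is still flush, and the eraser, mug and tape dispenser look undisturbed. Handing in.

```bash
python3 -c "
from rig import robot
print(robot.close_job())"
```

```text
the job is handed in; nothing more can be done
None
```

The job is handed in: the straightedge lies flush on the back stop, the latch is drawn, and the gripper is holding the blade arm up with its handle end about 15 cm above the bed (the hand-in gave no verdict).

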